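# Put the fruit grader's tools back in the foam-lined tray

## Task

The shift is over: put the fruit grader's four tools (secateurs, sizing gauge, rubber stamp and felt marker) back into the grey tool tray, each one seated fully down in the foam cut-out made for it, and let go. The stamp stands upright on its base; the others lie flat. Leave the two kiwis on the table where they lie.

Things in the scene. Friction and masses are not known exactly. Their poses are not given: they have to be found in the camera images.
- secateurs: Secateurs, closed and stiff, one red and one white handle; 176 x 58 mm, 16 mm thick, 0.22 kg, lying flat. Origin: underside, middle of length and width; z up, +y to the handle ends, -y to the blade tips. 54 to 58 mm wide over both handles for y = +10 to +50 mm (close along x there); mass centre at y = +15 mm.
- size_gauge: Green sizing gauge, a ring on a flat handle; 150 mm long, 9 mm thick, ring 69 mm across, handle 20 mm wide, 45 g, lying flat. Origin: underside, middle of its length; z up, +y to the ring (its centre at y = +41 mm); the handle runs from y = +7 to -75 mm. Take the handle at y = -15 mm, closing along x.
- rubber_stamp: Wooden hand stamp standing on its base of 30 (x) by 56 (y) mm, 22 mm high, with a turned upright handle 24 mm in diameter that ends 71 mm above the underside; 50 g. Origin: centre of the underside, z up. Take it by the handle; either way round fits.
- felt_marker: Blue and white felt marker, 128 mm long, 16 mm thick, 18 g, lying flat. Origin: underside, middle of its length; z up, y along the barrel. Take it across the middle; either way round fits.
- insert_secateurs: Fixed dark foam insert, 83 (x) by 196 (y) by 34 mm; four fill the grey tray side by side, in any order. All: origin at the centre of the underside, z up; a finger trough, 54 mm in y, floor at z = 20 mm, crosses the middle. Cut-out of the secateurs' outline, 4 mm larger all round, floor z = 24 mm. Seated: origin over origin, tool +y along +y (one way only).
- insert_gauge: Fixed foam insert, same size, frame and trough (but its +y points the other way in the tray). Keyhole cut-out: round part 78 mm across, handle slot 28 mm wide, about 4 mm larger than the gauge all round, floor z = 26 mm. Seated: gauge origin over insert origin, gauge +y (ring) along insert +y (one way only).
- insert_stamp: Fixed foam insert, same size, frame and trough. Cut-out: a short rectangular well in the middle, 37 (x) by 63 (y) mm, floor z = 14 mm; the trough crosses it. Seated: stamp upright, origin over origin, its y along the insert's y, either way round.
- insert_marker: Fixed foam insert, same size, frame and trough (the tray's rim is 39 mm above the table, a little above the foam). Cut-out: a straight narrow slot, 24 (x) by 138 (y) mm, floor z = 24 mm. Seated: marker flat, origin over origin, its y along the insert's y, either way round.
- kiwi_a: A single kiwi fruit, 57 x 70 mm, 48 mm high, lying on the table behind the tools, in front of the crate; leave it alone. Origin: centre of its underside.
- kiwi_b: A second kiwi fruit, 52 x 70 mm, 48 mm high, behind the tools and further right; leave it alone. Origin: centre of its underside.
Not all that is in view belongs to the job. Leave any yellow look-alike of the rubber_stamp alone.

How it is judged:
By the outcome, as a careful person would: the job done as asked, in the order asked, and still so for the second after the job is handed in, with the robot touching nothing.
It also fails if it takes over 112 s, if anything falls off the work surface, if the arm or the gripper's body presses on something with over 40 N, if the wrist force passes 120 N, or if a joint passes its speed limit or range.

## Robot

A 6-joint arm with a two-finger parallel gripper is mounted at the origin on a cart in front of the work surface, level with it; the furniture and walls round the work are solid. World frame = base frame: x ahead of the robot, y to its left, z up, the work surface at z = 0. Lengths are in m, angles in degrees, forces in N, time in s.
With the tool pointing down it reaches from about 0.375 to 0.9 m from the base axis. Payload 3.1 kg.
Tool frame: the origin (TCP) lies on the centre line of the jaws, within the pads' length; the fingertips stand 8 mm ahead of it and the grasp point (between the pads) lies 11 mm behind it; z points along the fingers, y is the line along which they close (so a half turn about z gives the same grasp; the last joint's range is limited). The gripper opens to 87 mm and grips with 3 to 60 N. Pads are 19 mm wide; open, the fingers measure 117 mm over their backs; the gripper's body (75 mm by 190 mm) begins 51 mm behind the grasp point.
Start: joints at [-76.805, 30.224, 82.088, -0, 67.689, -10.227], TCP at [0.248, -0.573, 0.231] pointing down, gripper open.
Joint ranges: [-176.69, 176.69], [-43.24, 126.21], [12.49, 139.97], [-82, 262], [0, 151.66], [-163.58, 163.58]. Speed limits (degrees/s): [159.86, 159.86, 180, 180, 180, 180].

## Interface

Orientations are given as a 3x3 rotation matrix whose columns are the frame's x, y, z axes.
In Python, from rig import * gives the robot as it stands.
- The arm moves only by the tool step_arm, never from a script. Its argument "targets" is a list of rows, each a list of 5 numbers: the opening, from -1 (shut) to 1 (fully open), then the shift along the world's x, y, z normalised to -1 to 1, where 1 is 0.25 m, then the turn about the world's z normalised to -1 to 1, where 1 is 180 degrees. In form: [[fingers, x, y, z, turn], ...]. A call has 1 to 20 rows; each row is the pose to reach, as a shift and turn from the pose commanded when the call began, turning the shorter way round; what a row does not reach only later rows make up. A row lasts 1/10 s, in which the tool goes at most 50 mm and 8.59 degrees, less where a joint would pass 70% of its speed; a pose out of reach is approached as far as the arm can. A call with a number of a shift or a turn outside -1 to 1 is refused whole. A call with a gripper value outside its range is refused whole. The fingers move at their own pace and stop on an object; the grip force is fixed at half the most. Time passes only in rows, so rows that repeat a pose let the fingers close. It gives the time, the measured TCP pose, the force, the opening and the grip force at its end, in the units of the state.
- read_state(): the state, without advancing time (a new reading comes with each control period).
- capture(name): name is "scene" or "top"; returns a dict with "color" (420x560x3 uint8, red, green, blue), "mtx" (3x3 intrinsics, pixels), "pose" (4x4, takes a point from camera to world coordinates). Camera axes: x right, y down, z forward; pixel columns grow to the right and rows downward; lengths in m; the calibration is good to about 2 mm. A picture is of the moment at which its call begins. There is no depth.
- hand_in(): hands the job in; it is judged then, once.
The state is a dict: "time_s": time; "joint_positions": joint angles; "qvel": joint speeds; "tau": joint torques, N m; "position": TCP position; "tcp_rot": TCP orientation; "force": force on the tool from outside, world axes, zero at the start; "moment": the same for the moment, N m; "opening": opening from 0.0 (shut) to 1.0 (fully open); "grasp_force": force on a finger pad.
Only numpy, scipy, OpenCV 4.12 (cv2) and the standard library are available. Lean on these libraries where they do the work, as an engineer would, in place of code of your own. Each camera call takes 0.05 s, during which the arm holds its last target. There are 200 camera calls.

## Working session

There is one attempt and no reset: what is moved stays moved. The work goes in short steps, Python scripts to look and compute and a tool call to move; the robot and the scene stay as the last step left them, time stands still between calls to the robot, and variables do not carry over. Pictures are saved under pics/ and viewed, at most 14 in all, crops included, and the job is handed in when it is done.

Besides the shell and the picture viewer there is one more tool, called after "Emit:" as name([rows], argument=value, ...), one row to a line, values as JSON. step_arm: Moves the arm, as the interface text tells. Scaled input: -1 to 1 covers 0.25 m each way for a shift and 180 degrees each way for a turn. Its arguments: {"type":"object","properties":{"targets":{"type":"array","items":{"type":"array","items":{"type":"number"}}}},"required":["targets"]}

```bash
mkdir -p pics; python3 - <<'E'
from rig import *
import cv2,numpy as np
for n in("top","scene"):
    c=capture(n); cv2.imwrite(f"pics/{n}0.png",c["color"][:,:,::-1]); print(n,np.round(c["mtx"],1).tolist(),np.round(c["pose"],4).tolist())
s=read_state();print(s["time_s"],s["position"],s["tcp_rot"],s["force"])
E
```

```text
top [[428.8, 0.0, 277.8], [0.0, 428.8, 208.8], [0.0, 0.0, 1.0]] [[0.0078, -0.9851, 0.1716, 0.363], [-0.9999, -0.0057, 0.0127, -0.0229], [-0.0115, -0.1716, -0.9851, 1.1467], [0.0, 0.0, 0.0, 1.0]]
scene [[496.5, 0.0, 275.0], [0.0, 496.5, 207.7], [0.0, 0.0, 1.0]] [[0.6311, -0.4598, 0.6247, -0.4584], [-0.7756, -0.3888, 0.4972, -0.8162], [0.0143, -0.7983, -0.602, 1.0306], [0.0, 0.0, 0.0, 1.0]]
0.1 [ 0.24831276 -0.57285524  0.22966342] [[ 9.17597611e-01  3.97510253e-01 -4.72055586e-04]
 [ 3.97510399e-01 -9.17595677e-01  1.91234413e-03]
 [ 3.27020234e-04 -1.94240941e-03 -9.99998060e-01]] [-0.96900793  0.45929357 -0.89376909]
```

View pics/top0.png

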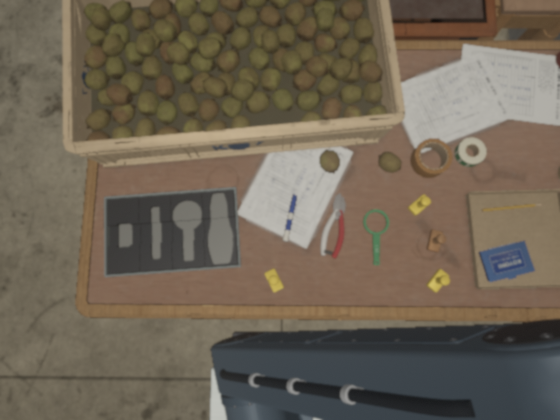

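View pics/scene0.png

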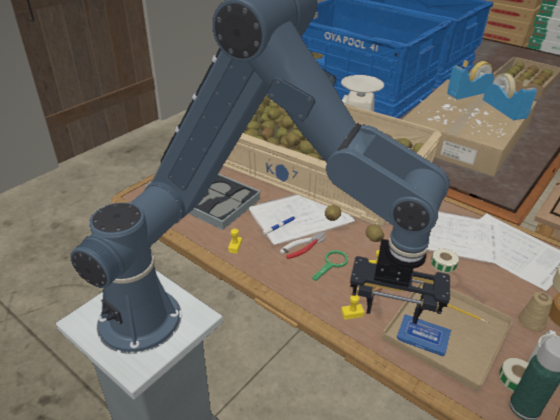

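The top view shows the tray at (172,231), with the stamp, marker, gauge and secateurs inserts left to right. The marker is at (291,218), the secateurs at (333,228), the gauge at (376,235) and the wooden stamp at (434,242). Next I'll enlarge the picture and measure.

```bash
cat > h.py <<'E'
import numpy as np,cv2
from rig import *
def ray(c,u,v,z):
    d=c["pose"][:3,:3]@np.linalg.inv(c["mtx"])@np.array([u,v,1.]); o=c["pose"][:3,3]
    return o+d*(z-o[2])/d[2]
def rect(c,x0,x1,y0,y1,z,s):  # top-down rectified view: up=+x, right=-y, s px per m
    P=[(x1,y1),(x1,y0),(x0,y0),(x0,y1)]
    R=c["pose"][:3,:3];o=c["pose"][:3,3];src=[]
    for x,y in P:
        q=c["mtx"]@(R.T@(np.array([x,y,z])-o)); src.append(q[:2]/q[2])
    W=int(round((y1-y0)*s));H=int(round((x1-x0)*s))
    M=cv2.getPerspectiveTransform(np.float32(src),np.float32([(0,0),(W,0),(W,H),(0,H)]))
    return cv2.warpPerspective(c["color"],M,(W,H),flags=cv2.INTER_CUBIC)[:,:,::-1].copy()
E
python3 - <<'E'
from h import *
c=capture("top")
np.save("pics/c.npy",c,allow_pickle=True)
def grid(im,x1,y1,s):
    for k in range(-100,100):
        v=k*.02
        r=int((x1-v)*s);q=int((y1-v)*s)
        if 0<=r<im.shape[0]: cv2.putText(im,f"{v*100:.0f}",(0,r+3),0,.35,(0,255,255),1); cv2.line(im,(18,r),(24,r),(0,255,255),1)
        if 0<=q<im.shape[1]: cv2.putText(im,f"{v*100:.0f}",(q-8,9),0,.35,(0,255,255),1); cv2.line(im,(q,11),(q,16),(0,255,255),1)
    return im
a=rect(c,.38,.64,.06,.46,.034,2000); cv2.imwrite("pics/tray.png",grid(a,.64,.46,2000))
a=rect(c,.38,.66,-.42,.0,0.01,1900); cv2.imwrite("pics/tools.png",grid(a,.66,0,1900))
E
```

```text
(no output)
```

View pics/tray.png

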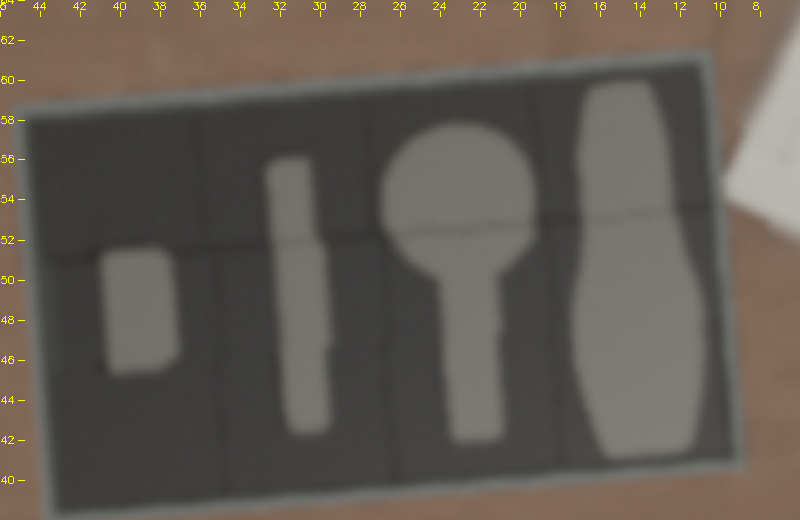

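View pics/tools.png

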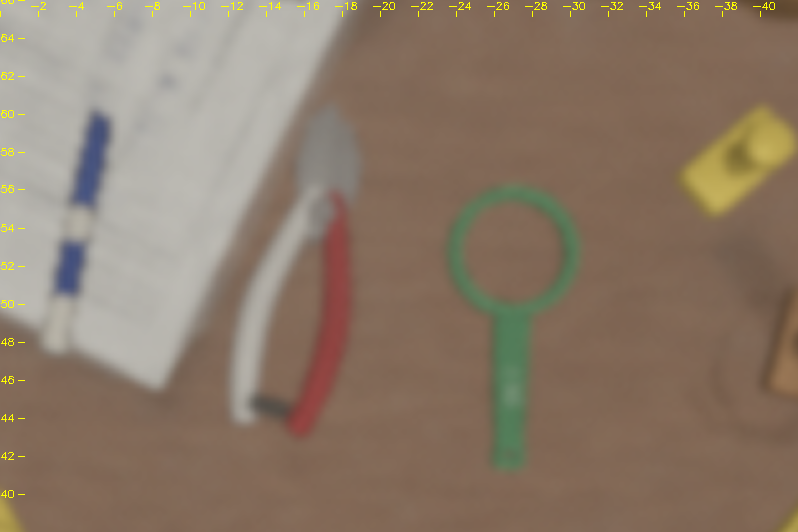

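The cut-outs and tools are clear in the rectified views. The tray is turned about 4.5°, and lengths match: gauge 148 mm, marker 127 mm, secateurs about 175 mm. I'll check the stamp and refine the rest with masks.

```bash
python3 - <<'E'
from h import *
c=np.load("pics/c.npy",allow_pickle=True).item()
def tick(im,x1,y1,s):
    for k in range(-60,70):
        v=k*.01;r=int((x1-v)*s);q=int((y1-v)*s)
        if 0<=r<im.shape[0]: cv2.putText(im,f"{k}",(0,r+3),0,.35,(0,255,255),1); cv2.line(im,(18,r),(24,r),(0,255,255),1)
        if 0<=q<im.shape[1]: cv2.putText(im,f"{k}",(q-8,9),0,.35,(0,255,255),1); cv2.line(im,(q,11),(q,16),(0,255,255),1)
    return im
a=tick(rect(c,.42,.62,-.20,-.10,.012,2900),.62,-.10,2900)
b=tick(rect(c,.40,.52,-.46,-.34,.022,2900),.52,-.34,2900)
W=np.zeros((580,290+348+10,3),np.uint8); W[:580,:290]=a; W[:348,300:]=b
cv2.imwrite("pics/ss.png",W)
z=.009
g=rect(c,.38,.60,-.34,-.20,z,2000); h=cv2.cvtColor(g,cv2.COLOR_BGR2HSV)
m=cv2.inRange(h,(45,60,30),(90,255,255)); p=np.argwhere(m)
R=cv2.minAreaRect(p[:,::-1].astype(np.float32)); print(R)
print("gauge c",.60-R[0][1]/2000,-.20-R[0][0]/2000)
for x in (.43,.45,.47,.48):
    r=int((.60-x)*2000); k=np.flatnonzero(m[r]); print(x,-.2-k.mean()/2000,len(k)/2)
E
```

```text
((120.16914367675781, 218.79998779296875), (134.1912841796875, 289.12744140625), 15.30334758758545)
gauge c 0.4906000061035156 -0.2600845718383789
0.43 -0.26775000000000004 14.0
0.45 -0.26521875 8.0
0.47 -0.26875000000000004 17.0
0.48 -0.269 17.5
```

View pics/ss.png

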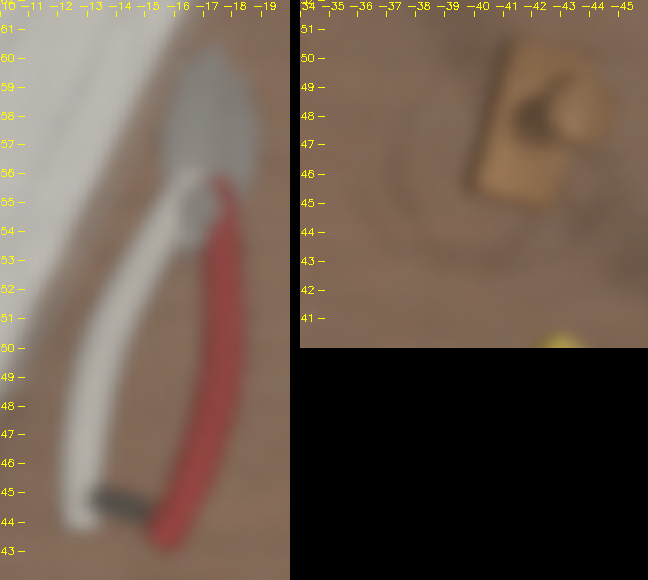

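The stamp handle is at (0.477, -0.419), and the base and the handle top agree on that. The secateurs' grasp is at (0.503, -0.157) and the gauge handle's at (0.471, -0.269). I'll start with the gauge.

Emit:
step_arm([
  [0.15, 0.892, 1.0, -0.4, -0.139],
  [0.15, 0.892, 1.0, -0.4, -0.139],
  [0.15, 0.892, 1.0, -0.4, -0.139],
  [0.15, 0.892, 1.0, -0.4, -0.139],
  [0.15, 0.892, 1.0, -0.4, -0.139],
  [0.15, 0.892, 1.0, -0.4, -0.139],
  [0.15, 0.892, 1.0, -0.4, -0.139],
  [0.15, 0.892, 1.0, -0.4, -0.139],
  [0.15, 0.892, 1.0, -0.4, -0.139],
  [0.15, 0.892, 1.0, -0.4, -0.139],
  [0.15, 0.892, 1.0, -0.4, -0.139],
  [0.15, 0.892, 1.0, -0.4, -0.139],
])

```text
time_s: 1.35
position: [0.4708, -0.325, 0.131]
tcp_rot: [[1.0, -0.03, 0.001], [-0.03, -1.0, -0.001], [0.001, 0.001, -1.0]]
force: [0.1, -0.1, 0.3]
opening: 0.572
grasp_force: 0.0
```

Emit:
step_arm([
  [0.15, 0, 0.224, 0, 0],
  [0.15, 0, 0.224, 0, 0],
  [0.15, 0, 0.224, -0.2, 0],
  [0.15, 0, 0.224, -0.36, 0],
  [0.15, 0, 0.224, -0.4, 0],
  [0.15, 0, 0.224, -0.44, 0],
  [0.15, 0, 0.224, -0.46, 0],
  [0.15, 0, 0.224, -0.48, 0],
  [0.15, 0, 0.224, -0.48, 0],
  [-1, 0, 0.224, -0.48, 0],
  [-1, 0, 0.224, -0.48, 0],
  [-1, 0, 0.224, -0.48, 0],
  [-1, 0, 0.224, -0.48, 0],
  [-1, 0, 0.224, -0.48, 0],
  [-1, 0, 0.224, -0.48, 0],
  [-1, 0, 0.224, -0.48, 0],
])

```text
time_s: 2.95
position: [0.4716, -0.2675, 0.0107]
tcp_rot: [[1.0, -0.028, 0.0], [-0.028, -1.0, -0.0], [0.0, 0.0, -1.0]]
force: [-0.3, -0.1, 2.2]
opening: 0.209
grasp_force: 30.0
```

Emit:
step_arm([
  [-1, 0, 0, 0.1, 0],
  [-1, 0, 0, 0.3, 0],
  [-1, 0, 0, 0.5, 0],
  [-1, 0.05, 0.2, 0.5, 0.034],
  [-1, 0.05, 0.4, 0.5, 0.034],
  [-1, 0.05, 0.6, 0.5, 0.034],
  [-1, 0.05, 0.8, 0.5, 0.034],
  [-1, 0.05, 1, 0.5, 0.034],
  [-1, 0.05, 1, 0.5, 0.034],
])

```text
time_s: 3.85
position: [0.4815, -0.0117, 0.1352]
tcp_rot: [[0.996, 0.086, -0.004], [0.086, -0.996, 0.002], [-0.004, -0.003, -1.0]]
force: [-0.1, -0.8, -1.0]
opening: 0.213
grasp_force: 30.0
```

Emit:
step_arm([
  [-1, 0, 0.2, 0, 0],
  [-1, 0, 0.4, 0, 0],
  [-1, 0, 0.6, 0, 0],
  [-1, 0, 0.8, 0, 0],
  [-1, 0, 0.98, 0, 0],
  [-1, 0, 0.98, 0, 0],
  [-1, 0, 0.98, 0, 0],
  [-1, 0, 0.98, 0, 0],
])

```text
time_s: 4.65
position: [0.4839, 0.2262, 0.1352]
tcp_rot: [[0.997, 0.078, -0.001], [0.078, -0.997, -0.001], [-0.001, 0.001, -1.0]]
force: [-0.1, -0.2, -0.3]
opening: 0.21
grasp_force: 30.0
```

```bash
python3 - <<'E'
from h import *
s=read_state();print(s["position"],s["opening"],s["grasp_force"])
c=capture("top"); cv2.imwrite("pics/g1.png",rect(c,.38,.64,.06,.46,.125,1600))
E
```

```text
[0.48385096 0.22624736 0.13524131] 0.21003183397883793 29.9743755441159
```

View pics/g1.png

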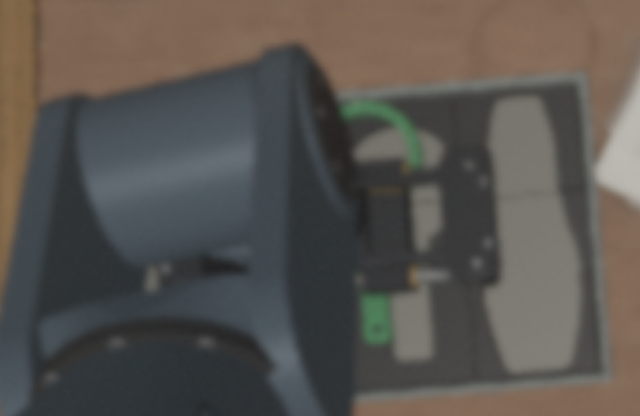

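The gauge is held straight. Its handle end shows at (377,344), as predicted, so I'll lower it in.

Emit:
step_arm([
  [-1, 0, 0, -0.15, 0],
  [-1, 0, 0, -0.28, 0],
  [-1, 0, 0, -0.33, 0],
  [-1, 0, 0, -0.35, 0],
  [-1, 0, 0, -0.36, 0],
  [-1, 0, 0, -0.37, 0],
  [-1, 0, 0, -0.38, 0],
  [-1, 0, 0, -0.388, 0],
  [-1, 0, 0, -0.388, 0],
])

```text
time_s: 5.6
position: [0.4845, 0.2277, 0.0392]
tcp_rot: [[0.997, 0.079, 0.002], [0.079, -0.997, 0.0], [0.002, -0.0, -1.0]]
force: [-0.8, 0.2, 2.8]
opening: 0.213
grasp_force: 30.0
```

Emit:
step_arm([
  [-0.2, 0, 0, 0, 0],
  [-0.2, 0, 0, 0, 0],
  [-0.2, 0, 0, 0, 0],
  [-0.2, 0, 0, 0, 0],
  [-0.2, 0, 0, 0.1, 0],
  [0.2, 0, 0, 0.3, 0],
  [0.2, 0, -0.2, 0.45, 0.043],
  [0.9, 0, -0.4, 0.45, 0.043],
  [0.9, 0, -0.6, 0.45, 0.043],
  [0.9, 0, -0.8, 0.45, 0.043],
  [0.9, 0, -1, 0.45, 0.043],
  [0.9, 0, -1, 0.45, 0.043],
  [0.9, 0, -1, 0.45, 0.043],
])

```text
time_s: 6.9
position: [0.4841, -0.0242, 0.151]
tcp_rot: [[0.978, 0.208, 0.0], [0.208, -0.978, 0.0], [0.0, -0.0, -1.0]]
force: [-1.0, 0.1, 0.2]
opening: 0.938
grasp_force: 0.0
```

```bash
python3 - <<'E'
from h import *
s=read_state();print(s["position"],s["tcp_rot"][:2,1])
c=capture("top"); cv2.imwrite("pics/g2.png",rect(c,.38,.64,.06,.46,.034,1600))
E
```

```text
[ 0.48406601 -0.02417847  0.1510275 ] [ 0.20826503 -0.97807242]
```

View pics/g2.png

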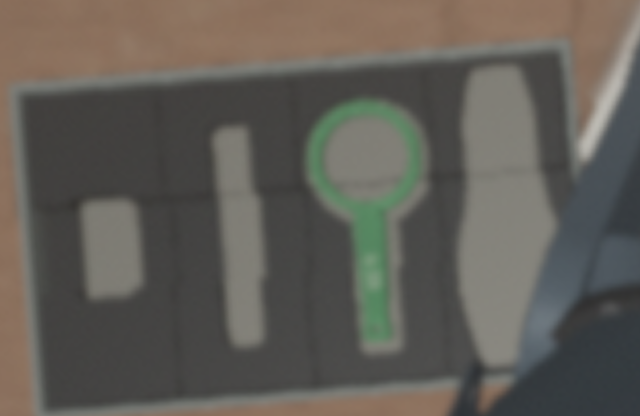

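The gauge sits inside its keyhole: ring at (366,158) and handle end at (378,342), with a gap all round. Secateurs next.

Emit:
step_arm([
  [1, 0.076, -0.2, 0, -0.118],
  [1, 0.076, -0.4, 0, -0.118],
  [1, 0.076, -0.532, 0, -0.118],
  [1, 0.076, -0.532, 0, -0.118],
  [1, 0.076, -0.532, -0.2, -0.118],
  [1, 0.076, -0.532, -0.35, -0.118],
  [1, 0.076, -0.532, -0.43, -0.118],
  [1, 0.076, -0.532, -0.48, -0.118],
  [1, 0.076, -0.532, -0.52, -0.118],
  [1, 0.076, -0.532, -0.548, -0.118],
  [1, 0.076, -0.532, -0.548, -0.118],
  [-1, 0.076, -0.532, -0.548, -0.118],
  [-1, 0.076, -0.532, -0.548, -0.118],
  [-1, 0.076, -0.532, -0.548, -0.118],
  [-1, 0.076, -0.532, -0.548, -0.118],
  [-1, 0.076, -0.532, -0.548, -0.118],
  [-1, 0.076, -0.532, -0.548, -0.118],
])

```text
time_s: 8.65
position: [0.5031, -0.1558, 0.0144]
tcp_rot: [[0.988, -0.156, 0.001], [-0.156, -0.988, -0.001], [0.001, 0.0, -1.0]]
force: [-0.6, -0.5, 2.1]
opening: 0.642
grasp_force: 29.9
```

Emit:
step_arm([
  [-1, 0, 0, 0.1, 0],
  [-1, 0, 0, 0.25, 0],
  [-1, 0, 0, 0.4, 0],
  [-1, 0, 0.1, 0.48, 0.03],
  [-1, -0.04, 0.3, 0.48, 0.075],
  [-1, -0.04, 0.5, 0.48, 0.075],
  [-1, -0.04, 0.7, 0.48, 0.075],
  [-1, -0.04, 0.85, 0.48, 0.075],
  [-1, -0.04, 1, 0.48, 0.075],
  [-1, -0.04, 1, 0.48, 0.075],
])

```text
time_s: 9.65
position: [0.4915, 0.0987, 0.1337]
tcp_rot: [[0.996, 0.084, -0.002], [0.084, -0.996, 0.001], [-0.001, -0.002, -1.0]]
force: [0.2, 0.0, -2.5]
opening: 0.639
grasp_force: 29.9
```

Emit:
step_arm([
  [-1, 0, 0.1, 0, 0],
  [-1, 0, 0.2, 0, 0],
  [-1, 0, 0.2, -0.1, 0],
  [-1, 0, 0.2, -0.2, 0],
  [-1, 0, 0.2, -0.2, 0],
  [-1, 0, 0.2, -0.2, 0],
])

```text
time_s: 10.25
position: [0.4926, 0.1439, 0.0837]
tcp_rot: [[0.997, 0.078, -0.002], [0.078, -0.997, -0.0], [-0.002, 0.0, -1.0]]
force: [-0.2, 0.4, -1.6]
opening: 0.645
grasp_force: 29.9
```

```bash
python3 - <<'E'
from h import *
s=read_state();print(s["position"],s["tcp_rot"][:2,1],s["opening"],s["force"])
c=capture("top"); cv2.imwrite("pics/s1.png",rect(c,.38,.64,.06,.34,float(s["position"][2]),2200))
E
```

```text
[0.49256649 0.14393814 0.08371312] [ 0.07817191 -0.99693989] 0.645103730721145 [-0.19342159  0.44902885 -1.59633208]
```

View pics/s1.png

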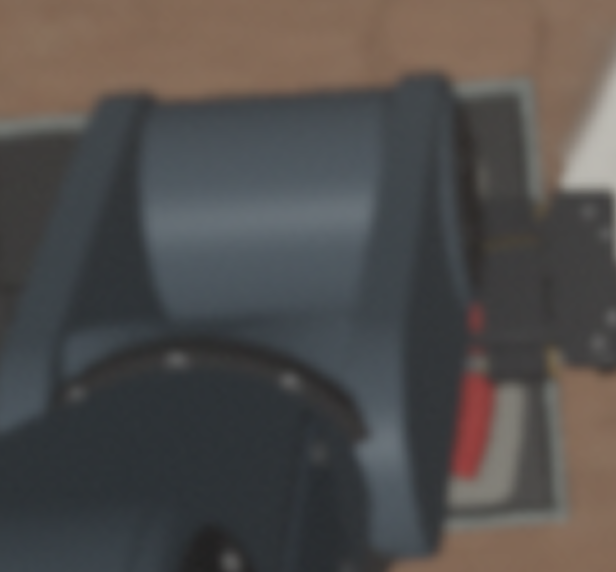

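The red handle end at (465,478) puts the tool about 3 mm too far in +x. I'll correct that and release just above the rim, because the fingers don't fit beside the tray wall.

Emit:
step_arm([
  [-1, -0.012, 0, -0.05, 0],
  [-1, -0.012, 0, -0.1, 0],
  [-1, -0.012, 0, -0.125, 0],
  [-1, -0.012, 0, -0.139, 0],
  [-1, -0.012, 0, -0.139, 0],
  [-1, -0.012, 0, -0.139, 0],
  [-1, -0.012, 0, -0.139, 0],
])

```text
time_s: 11.0
position: [0.4903, 0.1446, 0.0496]
tcp_rot: [[0.997, 0.079, 0.001], [0.079, -0.997, 0.0], [0.001, 0.0, -1.0]]
force: [-0.2, -0.5, -0.7]
opening: 0.645
grasp_force: 29.9
```

Emit:
step_arm([
  [0.6, 0, -0.004, 0, 0],
  [0.6, 0, -0.004, 0, 0],
  [0.6, 0, -0.004, 0, 0],
  [0.6, 0, -0.004, 0, 0],
  [0.6, 0, -0.004, 0.1, 0],
  [0.6, 0, -0.004, 0.3, 0],
  [0.2, 0.1, -0.2, 0.4, -0.03],
  [0.2, 0.1, -0.4, 0.4, -0.084],
  [0.2, 0.15, -0.6, 0.4, -0.084],
  [0.2, 0.19, -0.74, 0.4, -0.084],
  [0.2, 0.19, -0.74, 0.4, -0.084],
  [0.2, 0.19, -0.74, 0.4, -0.084],
])

```text
time_s: 12.2
position: [0.5373, -0.0414, 0.1492]
tcp_rot: [[0.982, -0.187, -0.0], [-0.187, -0.982, 0.001], [-0.001, -0.0, -1.0]]
force: [-0.8, -0.7, -0.2]
opening: 0.604
grasp_force: 0.0
```

```bash
python3 - <<'E'
from h import *
s=read_state();print(s["position"],s["tcp_rot"][:2,1],s["opening"],s["force"])
c=capture("top"); np.save("pics/c2.npy",c,allow_pickle=True); cv2.imwrite("pics/s2.png",rect(c,.38,.64,.06,.34,.034,2200))
E
```

```text
[ 0.53728499 -0.0414301   0.14921234] [-0.18672497 -0.98241214] 0.6042788462493832 [-0.76562214 -0.66730278 -0.2323312 ]
```

View pics/s2.png

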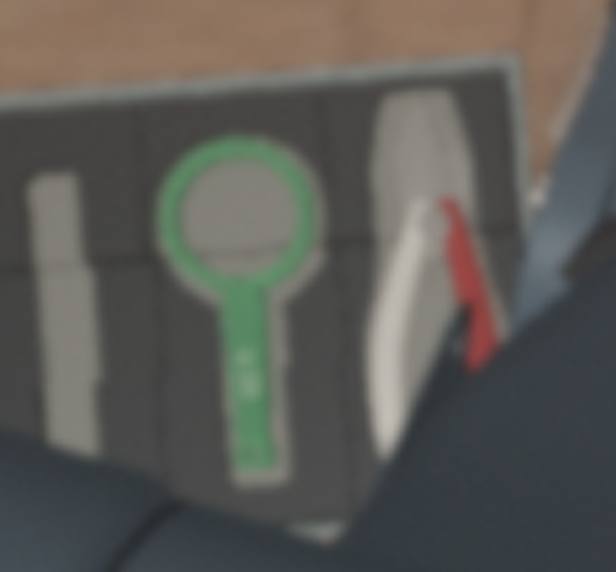

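The secateurs lie in their cut-out, with the white handle clear of the left edge near (370,350). Marker next.

Emit:
step_arm([
  [0, 0.004, 0.002, -0.2, 0],
  [0, 0.004, 0.002, -0.38, 0],
  [0, 0.004, 0.002, -0.46, 0],
  [0, 0.004, 0.002, -0.51, 0],
  [0, 0.004, 0.002, -0.535, 0],
  [0, 0.004, 0.002, -0.553, 0],
  [0, 0.004, 0.002, -0.553, 0],
  [-1, 0.004, 0.002, -0.553, 0],
  [-1, 0.004, 0.002, -0.553, 0],
  [-1, 0.004, 0.002, -0.553, 0],
  [-1, 0.004, 0.002, -0.553, 0],
  [-1, 0.004, 0.002, -0.553, 0],
  [-1, 0.004, 0.002, -0.553, 0],
  [-1, 0.004, 0.002, -0.553, 0],
])

```text
time_s: 13.65
position: [0.5386, -0.0401, 0.0114]
tcp_rot: [[0.983, -0.184, 0.0], [-0.184, -0.983, -0.0], [0.001, 0.0, -1.0]]
force: [-0.0, -1.3, 4.0]
opening: 0.167
grasp_force: 30.0
```

Emit:
step_arm([
  [-1, 0, 0, 0.1, 0],
  [-1, 0, 0, 0.3, 0],
  [-1, 0, 0, 0.5, 0],
  [-1, -0.06, 0.18, 0.5, 0.03],
  [-1, -0.12, 0.35, 0.5, 0.06],
  [-1, -0.186, 0.52, 0.5, 0.084],
  [-1, -0.186, 0.7, 0.5, 0.084],
  [-1, -0.186, 0.85, 0.5, 0.084],
  [-1, -0.186, 1, 0.5, 0.084],
  [-1, -0.186, 1, 0.5, 0.084],
])

```text
time_s: 14.65
position: [0.4915, 0.214, 0.1359]
tcp_rot: [[0.996, 0.084, 0.001], [0.084, -0.996, 0.001], [0.001, -0.001, -1.0]]
force: [0.5, -0.1, -0.6]
opening: 0.168
grasp_force: 30.0
```

Emit:
step_arm([
  [-1, 0, 0.2, 0, 0],
  [-1, 0, 0.408, 0, 0],
  [-1, 0, 0.408, 0, 0],
  [-1, 0, 0.408, -0.15, 0],
  [-1, 0, 0.408, -0.28, 0],
  [-1, 0, 0.408, -0.28, 0],
  [-1, 0, 0.408, -0.28, 0],
])

```text
time_s: 15.35
position: [0.4917, 0.3109, 0.0657]
tcp_rot: [[0.997, 0.078, -0.002], [0.078, -0.997, -0.001], [-0.002, 0.001, -1.0]]
force: [0.7, -0.5, 0.6]
opening: 0.169
grasp_force: 30.0
```

Emit:
step_arm([
  [-1, 0, 0.004, -0.05, 0],
  [-1, 0, 0.004, -0.075, 0],
  [-1, 0, 0.004, -0.09, 0],
  [-1, 0, 0.004, -0.1, 0],
  [-1, 0, 0.004, -0.11, 0],
  [-1, 0, 0.004, -0.115, 0],
  [-1, 0, 0.004, -0.115, 0],
])

```text
time_s: 16.05
position: [0.4921, 0.3131, 0.0379]
tcp_rot: [[0.997, 0.079, 0.0], [0.079, -0.997, 0.0], [0.0, -0.0, -1.0]]
force: [-0.2, 0.2, 3.6]
opening: 0.165
grasp_force: 30.0
```

Emit:
step_arm([
  [-0.3, 0, 0, 0, 0],
  [-0.3, 0, 0, 0, 0],
  [-0.3, 0, 0, 0, 0],
  [-0.3, 0, 0, 0, 0],
  [-0.3, 0, 0, 0.1, 0],
  [-0.3, 0, 0, 0.3, 0],
  [0.2, 0, -0.1, 0.48, 0],
  [0.2, -0.01, -0.3, 0.48, -0.04],
  [0.2, -0.02, -0.5, 0.48, -0.08],
  [0.2, -0.03, -0.7, 0.48, -0.11],
  [0.2, -0.04, -0.85, 0.48, -0.116],
  [0.2, -0.06, -1, 0.48, -0.116],
  [0.2, -0.06, -1, 0.48, -0.116],
])

```text
time_s: 17.35
position: [0.4766, 0.0594, 0.1573]
tcp_rot: [[0.958, -0.287, -0.001], [-0.287, -0.958, -0.001], [-0.0, 0.001, -1.0]]
force: [-0.9, 0.6, 0.1]
opening: 0.599
grasp_force: 0.0
```

Emit:
step_arm([
  [0.2, 0, -0.2, 0, 0],
  [0.2, 0, -0.4, 0, 0],
  [0.2, 0, -0.6, 0, 0],
  [0.2, 0, -0.8, 0, 0],
  [0.2, 0, -1, 0, 0],
  [0.2, 0, -1, 0, 0],
])

```text
time_s: 17.95
position: [0.4793, -0.1933, 0.1577]
tcp_rot: [[0.958, -0.288, 0.005], [-0.288, -0.958, -0.005], [0.006, 0.003, -1.0]]
force: [0.3, 0.5, 0.4]
opening: 0.6
grasp_force: 0.0
```

```bash
python3 - <<'E'
from h import *
s=read_state();print(s["position"],s["tcp_rot"][:2,1],s["opening"],s["force"])
c=capture("top"); a=rect(c,.38,.64,.06,.46,.034,1480)
d=capture("scene"); im=d["color"][:,:,::-1]
b=cv2.resize(im[165:230,180:270],None,fx=6.5,fy=6.5,interpolation=cv2.INTER_CUBIC)[:,:,:]
W=np.zeros((385+215,592,3),np.uint8);W[:385]=a[:385,:592]; b=cv2.resize(b,(298,215));W[385:,:298]=b
cv2.imwrite("pics/t3.png",W)
E
```

```text
[ 0.47929851 -0.19328102  0.15773949] [-0.28753262 -0.95776633] 0.5995425117196491 [0.25675396 0.53386951 0.38862964]
```

View pics/t3.png

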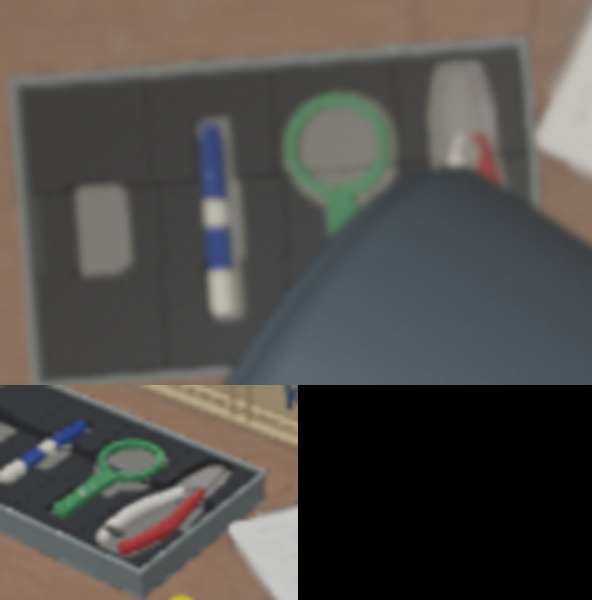

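The marker and gauge are in their slots, and the scene view shows the secateurs lying level and sunk in. Now the stamp.

Emit:
step_arm([
  [0.2, 0, -0.2, 0, 0],
  [0.2, 0, -0.4, 0, 0],
  [0.2, 0, -0.6, 0, 0],
  [0.2, 0, -0.75, 0, 0],
  [0.2, 0, -0.85, 0, 0],
  [0.2, 0, -0.91, 0, 0],
  [0.2, 0, -0.91, 0, 0],
  [0.2, 0, -0.91, 0, 0],
  [0.2, 0, -0.91, 0, 0],
])

```text
time_s: 18.95
position: [0.4771, -0.4118, 0.1571]
tcp_rot: [[0.96, -0.28, -0.001], [-0.28, -0.96, 0.002], [-0.002, -0.002, -1.0]]
force: [0.5, 0.3, 0.3]
opening: 0.599
grasp_force: 0.0
```

Emit:
step_arm([
  [0.2, 0, -0.028, 0, 0],
  [0.2, 0, -0.028, -0.15, 0],
  [0.2, 0, -0.028, -0.3, 0],
  [0.2, 0, -0.028, -0.38, 0],
  [0.2, 0, -0.028, -0.42, 0],
  [0.2, 0, -0.028, -0.436, 0],
  [0.2, 0, -0.028, -0.436, 0],
  [-1, 0, -0.028, -0.436, 0],
  [-1, 0, -0.028, -0.436, 0],
  [-1, 0, -0.028, -0.436, 0],
  [-1, 0, -0.028, -0.436, 0],
  [-1, 0, -0.028, -0.436, 0],
  [-1, 0, -0.028, -0.436, 0],
  [-1, 0, -0.028, -0.436, 0],
])

```text
time_s: 20.35
position: [0.4771, -0.4216, 0.0488]
tcp_rot: [[0.96, -0.282, 0.0], [-0.282, -0.96, -0.0], [0.0, 0.0, -1.0]]
force: [0.0, 0.3, 4.0]
opening: 0.258
grasp_force: 30.0
```

Emit:
step_arm([
  [-1, 0, 0, 0.1, 0],
  [-1, 0, 0, 0.25, 0],
  [-1, 0, 0, 0.4, 0],
  [-1, 0, 0.15, 0.4, 0.04],
  [-1, 0, 0.35, 0.4, 0.08],
  [-1, 0.036, 0.55, 0.4, 0.1156],
  [-1, 0.036, 0.75, 0.4, 0.1156],
  [-1, 0.036, 0.9, 0.4, 0.1156],
  [-1, 0.036, 1, 0.4, 0.1156],
])

```text
time_s: 21.25
position: [0.4848, -0.1681, 0.148]
tcp_rot: [[0.997, 0.08, -0.002], [0.08, -0.997, 0.002], [-0.002, -0.002, -1.0]]
force: [-0.4, 0.0, -0.6]
opening: 0.259
grasp_force: 29.9
```

Emit:
step_arm([
  [-1, 0, 0.15, 0, 0],
  [-1, 0, 0.35, 0, 0],
  [-1, 0, 0.55, 0, 0],
  [-1, 0, 0.75, 0, 0],
  [-1, 0, 0.9, 0, 0],
  [-1, 0, 1, 0, 0],
])

```text
time_s: 21.85
position: [0.4851, 0.0812, 0.1481]
tcp_rot: [[0.997, 0.08, -0.001], [0.08, -0.997, 0.0], [-0.001, -0.0, -1.0]]
force: [-0.5, -0.6, -0.8]
opening: 0.257
grasp_force: 29.9
```

Emit:
step_arm([
  [-1, 0, 0.2, 0, 0],
  [-1, 0, 0.4, 0, 0],
  [-1, 0, 0.6, 0, 0],
  [-1, 0, 0.8, 0, 0],
  [-1, 0, 0.95, 0, 0],
  [-1, 0, 1, 0, 0],
  [-1, 0, 1, 0, 0],
])

```text
time_s: 22.55
position: [0.4855, 0.33, 0.1479]
tcp_rot: [[0.997, 0.081, -0.0], [0.081, -0.997, -0.0], [-0.0, 0.0, -1.0]]
force: [0.2, -0.9, -0.6]
opening: 0.258
grasp_force: 29.9
```

Emit:
step_arm([
  [-1, 0, 0.15, 0, 0],
  [-1, 0, 0.236, 0, 0],
  [-1, 0, 0.236, 0, 0],
  [-1, 0, 0.236, -0.1, 0],
  [-1, 0, 0.236, -0.2, 0],
  [-1, 0, 0.236, -0.2, 0],
  [-1, 0, 0.236, -0.2, 0],
])

```text
time_s: 23.25
position: [0.486, 0.3855, 0.0981]
tcp_rot: [[0.997, 0.076, -0.002], [0.076, -0.997, -0.001], [-0.002, 0.001, -1.0]]
force: [0.0, -0.3, -0.7]
opening: 0.261
grasp_force: 29.9
```

```bash
python3 - <<'E'
from h import *
s=read_state();print(s["position"],s["tcp_rot"][:2,1],s["opening"],s["force"])
c=capture("scene"); im=c["color"][100:240,130:300,::-1]
cv2.imwrite("pics/st.png",cv2.resize(im,None,fx=4,fy=4,interpolation=cv2.INTER_CUBIC))
E
```

```text
[0.48598093 0.3855437  0.0980705 ] [ 0.07580829 -0.99712154] 0.2606735467247811 [ 0.01912022 -0.3439717  -0.74250482]
```

View pics/st.png

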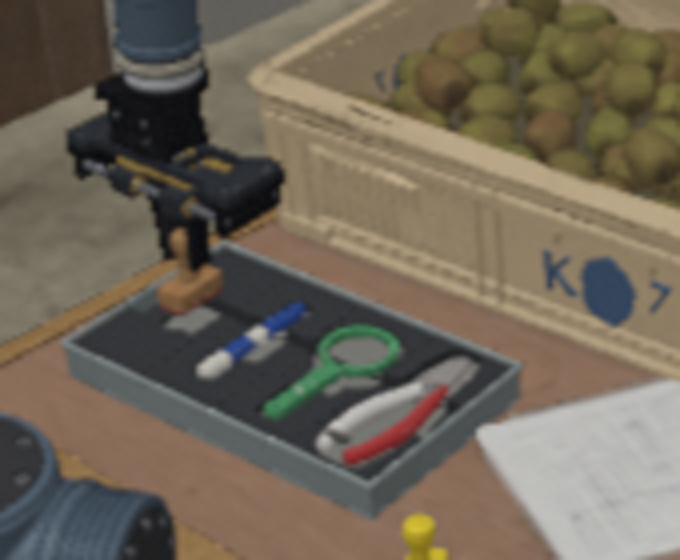

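The stamp hangs upright over its well at about (190,290), aligned with the tray. I'll shift it 7 mm in +y and lower it with force checks.

Emit:
step_arm([
  [-1, 0, 0.03, 0, 0],
  [-1, 0, 0.03, 0, 0],
  [-1, 0, 0.03, -0.04, 0],
  [-1, 0, 0.03, -0.06, 0],
  [-1, 0, 0.03, -0.075, 0],
  [-1, 0, 0.03, -0.085, 0],
  [-1, 0, 0.03, -0.085, 0],
])

```text
time_s: 24.0
position: [0.4856, 0.3948, 0.0764]
tcp_rot: [[0.997, 0.078, -0.001], [0.078, -0.997, -0.001], [-0.001, 0.001, -1.0]]
force: [-0.6, -1.0, -0.1]
opening: 0.259
grasp_force: 29.9
```

Emit:
step_arm([
  [-1, 0, -0.006, -0.01, 0],
  [-1, 0, -0.006, -0.02, 0],
  [-1, 0, -0.006, -0.03, 0],
  [-1, 0, -0.006, -0.04, 0],
  [-1, 0, -0.006, -0.05, 0],
  [-1, 0, -0.006, -0.05, 0],
])

```text
time_s: 24.6
position: [0.486, 0.3936, 0.0652]
tcp_rot: [[0.997, 0.078, 0.0], [0.078, -0.997, 0.0], [0.0, -0.0, -1.0]]
force: [-1.1, -0.4, 3.3]
opening: 0.26
grasp_force: 30.0
```

Emit:
step_arm([
  [-1, 0, 0, -0.006, 0],
  [-1, 0, 0, -0.006, 0],
  [-0.1, 0, 0, -0.006, 0],
  [-0.1, 0, 0, -0.006, 0],
  [-0.1, 0, 0, -0.006, 0],
  [-0.1, 0, 0, -0.006, 0],
  [-0.1, 0, 0, 0.1, 0],
  [-0.1, 0, 0, 0.3, 0],
  [0.2, 0, 0, 0.45, 0],
  [0.2, 0, -0.2, 0.5, 0],
  [0.2, 0, -0.4, 0.5, 0],
  [0.2, 0, -0.6, 0.5, 0],
  [0.2, 0, -0.8, 0.5, 0],
  [0.2, 0, -1, 0.5, 0],
  [0.2, 0, -1, 0.5, 0],
])

```text
time_s: 26.1
position: [0.486, 0.1385, 0.1893]
tcp_rot: [[0.997, 0.071, -0.001], [0.071, -0.997, -0.002], [-0.001, 0.002, -1.0]]
force: [0.5, 1.3, 0.5]
opening: 0.599
grasp_force: 0.0
```

Emit:
step_arm([
  [0.2, 0, -0.2, 0.1, 0],
  [0.2, 0, -0.4, 0.1, 0],
  [0.2, 0, -0.6, 0.1, 0],
  [0.2, 0, -0.8, 0.1, 0],
  [0.2, 0, -1, 0.1, 0],
  [0.2, 0, -1, 0.1, 0],
])

```text
time_s: 26.7
position: [0.4875, -0.1116, 0.2147]
tcp_rot: [[0.997, 0.072, 0.003], [0.072, -0.997, -0.003], [0.002, 0.003, -1.0]]
force: [-0.2, 0.8, 0.5]
opening: 0.604
grasp_force: 0.0
```

Emit:
step_arm([
  [0.2, -0.2, -0.2, 0, 0],
  [0.2, -0.2, -0.4, 0, 0],
  [0.2, -0.2, -0.6, 0, 0],
  [0.2, -0.2, -0.8, 0, 0],
  [0.2, -0.2, -0.8, 0, 0],
  [0.2, -0.2, -0.8, 0, 0],
])

```text
time_s: 27.3
position: [0.4365, -0.308, 0.2142]
tcp_rot: [[0.997, 0.075, 0.001], [0.075, -0.997, -0.0], [0.001, 0.0, -1.0]]
force: [-0.1, 0.5, -0.3]
opening: 0.599
grasp_force: 0.0
```

```bash
python3 - <<'E'
from h import *
c=capture("top"); a=rect(c,.38,.62,.08,.46,.034,1050)
d=capture("scene"); im=d["color"][150:235,150:270,::-1]
b=cv2.resize(im,None,fx=3.9,fy=3.9,interpolation=cv2.INTER_CUBIC)
W=np.zeros((a.shape[0]+b.shape[0],max(a.shape[1],b.shape[1]),3),np.uint8);W[:a.shape[0],:a.shape[1]]=a;W[a.shape[0]:,:b.shape[1]]=b
cv2.imwrite("pics/f.png",W);print(W.shape)
E
```

```text
(584, 468, 3)
```

View pics/f.png

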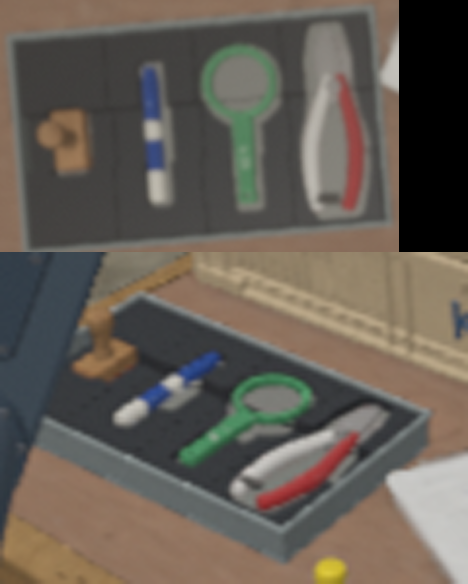

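All four look seated. I'll check heights by triangulating colour centroids, then and now.

```bash
python3 - <<'E'
from h import *
c0=np.load("pics/c.npy",allow_pickle=True).item();s0=cv2.imread("pics/scene0.png")[:,:,::-1]
c1=capture("top");s1=capture("scene")
HS={"gauge":((50,90,40),(80,255,255)),"red":((170,110,60),(180,255,255)),"blue":((108,110,40),(125,255,255)),"wood":((8,100,60),(18,255,255))}
def cen(img,col,cam,P,r):
    h=cv2.cvtColor(np.ascontiguousarray(img),cv2.COLOR_RGB2HSV);m=cv2.inRange(h,*HS[col])
    q=cam["mtx"]@(cam["pose"][:3,:3].T@(np.array(P)-cam["pose"][:3,3]));q=q[:2]/q[2]
    yy,xx=np.mgrid[:420,:560];m=(m>0)&(np.hypot(xx-q[0],yy-q[1])<r)
    return np.array([xx[m].mean(),yy[m].mean()]),m.sum()
def tri(ims,cams,col,P,r):
    A=[];b=[];n=[]
    for im,c in zip(ims,cams):
        (u,v),k=cen(im,col,c,P,r);n.append(k)
        d=c["pose"][:3,:3]@np.linalg.inv(c["mtx"])@[u,v,1];d/=np.linalg.norm(d);M=np.eye(3)-np.outer(d,d);A.append(M);b.append(M@c["pose"][:3,3])
    A=np.vstack(A);b=np.hstack(b);X=np.linalg.lstsq(A,b,rcond=None)[0];print(col,np.round(X*1000,1),n,np.round(np.linalg.norm(A@X-b)*1000,1))
for col,p0,p1,r in(("gauge",(.487,-.269,.01),(.5,.228,.03),45),("red",(.50,-.17,.01),(.49,.135,.03),35),("blue",(.56,-.045,.01),(.51,.313,.03),30)):
    tri((c0["color"],s0),(c0,s1),col,p0,r); tri((c1["color"],s1["color"]),(c1,s1),col,p1,r)
tri((c1["color"],s1["color"]),(c1,s1),"wood",(.486,.393,.05),24)
E
```

```text
** On entry to DLASCL parameter number  4 had an illegal value
 ** On entry to DLASCL parameter number  4 had an illegal value<stdin>:9: RuntimeWarning: Mean of empty slice.
  ret = ret.dtype.type(ret / rcount)
Traceback (most recent call last):
numpy.linalg.LinAlgError: SVD did not converge in Linear Least Squares
```

```bash
cat > t.py <<'E'
from h import *
c0=np.load("pics/c.npy",allow_pickle=True).item();s0=cv2.imread("pics/scene0.png")[:,:,::-1]
c1=capture("top");s1=capture("scene")
W={"gauge":lambda f:f[...,1]-np.maximum(f[...,0],f[...,2]),"red":lambda f:f[...,0]-1.7*f[...,1],"blue":lambda f:f[...,2]-1.1*f[...,0]}
def cen(img,col,cam,P,r):
    w=np.maximum(W[col](img.astype(float))-8,0)
    q=cam["mtx"]@(cam["pose"][:3,:3].T@(np.array(P)-cam["pose"][:3,3]));q=q[:2]/q[2]
    yy,xx=np.mgrid[:420,:560];w=w*(np.hypot(xx-q[0],yy-q[1])<r)
    return (xx*w).sum()/w.sum(),(yy*w).sum()/w.sum(),(w>0).sum()
def tri(ims,cams,col,P,r):
    A=[];b=[];n=[]
    for im,c in zip(ims,cams):
        u,v,k=cen(im,col,c,P,r);n.append(int(k))
        d=c["pose"][:3,:3]@np.linalg.inv(c["mtx"])@[u,v,1];d/=np.linalg.norm(d);M=np.eye(3)-np.outer(d,d);A.append(M);b.append(M@c["pose"][:3,3])
    A=np.vstack(A);b=np.hstack(b);X=np.linalg.lstsq(A,b,rcond=None)[0];print(col,np.round(X*1000,1),n,np.round(np.linalg.norm(A@X-b)*1000,1))
for col,p0,p1,r in(("gauge",(.487,-.269,.01),(.5,.228,.03),38),("red",(.50,-.17,.01),(.49,.135,.03),30),("blue",(.56,-.045,.01),(.51,.313,.03),25)):
    tri((c0["color"],s0),(c0,s1),col,p0,r); tri((c1["color"],s1["color"]),(c1,s1),col,p1,r)
E
python3 t.py
```

```text
gauge [ 486.1 -271.4    9.8] [388, 304] 3.6
gauge [505.5 229.3  35.5] [584, 282] 0.6
red [ 480.1 -172.2   12. ] [148, 147] 2.6
red [472.7 123.6  36.7] [148, 108] 0.2
blue [554.1 -44.4  10.4] [107, 82] 1.3
blue [510.3 313.1  34.9] [193, 223] 4.5
```

Heights rose by 25.7, 24.7 and 24.5 mm (gauge, secateurs, marker), against an expected 26, 24 and 24 mm, so all three are seated. The stamp was lowered to about 1–2 mm above its well floor before release. Handing in.

```bash
python3 -c "
from rig import *
print(hand_in())"
```

```text
the job is handed in; nothing more can be done
None
```

All four tools are in their cut-outs in the grey tray and released, and the job is handed in (no verdict was returned); measured heights show the gauge, secateurs and marker fully seated, and the stamp was checked only by eye and by its lowering depth.

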